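Packing plates home in the slotted block

ROBOT

A 6-joint arm with a two-finger parallel gripper is mounted at the origin on a cart in front of the work surface, level with it; the furniture and walls round the work are solid. World frame = base frame: x ahead of the robot, y to its left, z up, the work surface at z = 0. Lengths are in m, angles in rad, forces in N, time in s.
With the tool pointing down it reaches from about 0.425 to 0.95 m from the base axis. Payload 3.5 kg.
Tool frame: the origin (TCP) lies between the finger pads; the fingertips stand 19 mm ahead of it and the grasp point (between the pads) is the TCP (ctrl.nose_length is the distance from the TCP to the fingertips, in m); z points along the fingers, y is the line along which they close (so a half turn about z gives the same grasp; the last joint's range is limited). The gripper opens to 85 mm and grips with 20 to 120 N. Pads are 22 mm wide; open, the fingers measure 114 mm over their backs; the gripper's body (76 mm by 85 mm) begins 54 mm behind the grasp point. The pads swing forward as they close: fully open they stand 13 mm farther back than shut.
Start: joints at [1.173, 0.286, 1.577, -0, 1.279, -0.15], TCP at [0.166, 0.654, 0.25] pointing down, gripper open.
Joint ranges: [-2.77, 2.77], [-0.9, 2.22], [0.21, 2.48], [-1.53, 4.67], [0.24, 2.81], [-2.84, 2.84]. Speed limits (rad/s): [2.79, 2.79, 3.14, 3.14, 3.14, 3.14].

INTERFACE

Orientations are given as a unit quaternion [x, y, z, w].
In Python, from plant import ctrl gives the robot as it stands.
- The arm moves only by the tool apply_moves, never from a script. Its argument "series" is a list of rows, each a list of 6 numbers: the shift along the world's x, y, z scaled (see below), then the turn, a rotation vector about the world's x, y, z scaled (see below). A call has 1 to 20 rows; each row is the pose to reach, as a shift and turn from the pose commanded when the call began; what a row does not reach only later rows make up. The controller multiplies each number of a shift by 0.8 m and each number of a turn by 45 degrees. A row lasts 1/8 s, in which the tool goes at most 62.5 mm and 10.7 degrees, less where a joint would pass 70% of its speed; a pose out of reach is approached as far as the arm can. A call with a number of a shift or a turn outside -1 to 1 is refused whole. A call with a gripper value outside its range is refused whole. "jaw" is the opening, from 0 (shut) to 1 (fully open), set as the call begins (left out, the last holds). The fingers move at their own pace and stop on an object; "squeeze" is the grip in N (left out, the last holds). Time passes only in rows, so rows that repeat a pose let the fingers close. It gives the time, the measured TCP pose, the force, the opening and the grip force at its end, in the units of the state.
- ctrl.get_state(): the state, without advancing time (a new reading comes with each control period).
- ctrl.read_camera(name): name is "scene" or "top"; returns the picture (480x640x3 uint8, red, green, blue); there is no depth.
- ctrl.get_calibration(name): a dict with "fx", "fy", "cx", "cy" (pixels), "dist_coeffs" ([k1, k2, p1, p2, k3] as OpenCV has them; the pictures are not rectified), "xyz" and "orientation" of the camera in the world. Camera axes: x right, y up, looking along -z (the intrinsics and any distortion apply to the point x, -y, -z); pixel columns grow to the right and rows downward; lengths in m; the calibration is good to about 2 mm. A picture is of the moment at which its call begins. get_calibration takes no time and is no camera call.
- ctrl.sign_off(): hands the job in; it is judged then, once.
Trained networks look in the newest picture that a camera, given by its name, has taken for a name from the list of things; names that differ only in an ending like _2 or _b are one class to them, and where a whole thing is asked for, a point or a joint stands for the part that bears it (a point fixed in the world has none). Each returns a list of dicts, best first, with "p" (0 to 1); they miss things now and then, are a little off and sometimes report something else, mostly with a low value. They report only what shows in the picture. A call takes as long as a camera call.
- ctrl.boxes_of(thing, camera): "xy" ([column, row] as shares, 0 to 1, of the picture: columns of its width, rows of its height, amid what is visible of it).
- ctrl.silhouettes(thing, camera): "pixels" (480x640 bool, what is visible of it) and "xy" ([column, row] as shares, 0 to 1, of the picture: columns of its width, rows of its height, amid what is visible of it).
The state is a dict: "time": time; "qpos": joint angles; "dq": joint speeds; "joint_efforts": joint torques, N m; "eef_pos": TCP position; "tcp_rot": TCP orientation; "contact_force": force on the tool from outside, world axes, zero at the start; "wrist_torque": the same for the moment, N m; "opening": opening from 0.0 (shut) to 1.0 (fully open); "finger_force": force on a finger pad.
Only numpy, scipy, OpenCV 4.12 (cv2) and the standard library are available. Lean on these libraries where they do the work, as an engineer would, in place of code of your own. Each camera call takes 0.05 s, during which the arm holds its last target. There are 200 camera calls.

TASK

First lift the canister off the slotted wooden block and stand it upright on the free bench top beside it. Then move the three aluminium packing plates from the low cradle into the sloping slots of the block, each in the slot made for its thickness, so that all three are pushed fully home. Do not disturb the three pots, and do not tip the canister over.

Things in the scene. Friction and masses are not known exactly. Their poses are not given: they have to be found in the camera images.
- block: Fixed brown wooden block, 210 (x) x 146 (y) x 50 mm high, level top, origin at centre of underside. Three slots run along its y, mouths at block x = -72 (narrow), -12 and +48 mm (wide) on the top. Going down they slope 30 deg from vertical towards block +x, so plates lean with their tops towards -x. Slots are 122 mm long, ends closed. A plate too thick for a slot jams in its mouth.
- slot_thin: Floor of the narrow slot, for the 8 mm plate; fixed to the block. Origin at the floor's centre; z points up along the slot's slope, x across, y along the slot. 38 mm deep along z in the middle; the lowest 20 mm are a parallel throat 11 mm wide (plate + 3 mm), above it the walls flare by 3.5 mm a side. Friction holds a plate part way: push it down to the floor.
- slot_middle: Floor of the middle slot (throat 17 mm, for the 14 mm plate); axes as slot_thin.
- slot_thick: Floor of the wide slot (throat 23 mm, for the 20 mm plate); axes as slot_thin.
- cradle: Fixed low cradle of pale wood, 192 (x) x 124 (y) mm, origin at centre of underside: a 10 mm board with four bars, 34 mm high over the bench, that leave three upright gaps 27 mm wide along its y, at cradle x = -60, 0 and +60 mm. The plates start upright on its board in these gaps, in any order, standing 61 mm out of the bars.
- plate_thin: Loose aluminium plate 8 mm thick (x) x 110 mm long (y) x 85 mm high (z), about 0.2 kg, square, with two dark round plugs low on each face; origin at the centre of its lower edge face. The faces and both ends are alike, so turned half round about z it is the same.
- plate_middle: As plate_thin, but 14 mm thick, about 0.35 kg.
- plate_thick: As plate_thin, but 20 mm thick, about 0.5 kg.
- canister: Loose closed steel canister with a fixed arched handle, 79 mm wide, 80 mm to its lid, 0.25 to 0.5 kg; origin at centre of underside, z up. Starts on the block's top, over the slots. The bench top (z = 0) is free but for the things listed, a vice (x 0.26 to 0.40, y -0.21 to -0.11, 90 mm high), a hammer (x under 0.36) and a tool organiser (x over 0.62 for y over 0.08); it ends at y = -0.42.
- canister_grip (a point): Middle of the handle's level bar, 120 mm above the canister's underside; the bar is 10 mm thick and runs along the canister's y, 44 mm straight, 60 mm between the uprights, 35 mm of free space under it.
- flux_pot: Bystander: small pot with black lid, 49 mm in diameter, 52 mm high, on the bench right of the block; origin at the centre of its underside.
- pumice_pot: Bystander: pot with blue-green lid, 56 mm in diameter, 70 mm high, on the bench near the cradle; origin at the centre of its underside.
- polish_pot: Bystander: low pot with red lid, 62 mm in diameter, 48 mm high, on the bench behind, between block and tool organiser; origin at the centre of its underside.

How it is judged:
On the way:
1. the canister stands upright on the bench top, let go (height (world z) of canister between -0.006 and 0.006 m and angle between canister's own z axis and vertical below 0.12 rad and contact force between the fingers and canister below 0.1 N), for 0.2 s.
At the end, for the whole second after the job is handed in: Canister upright on the bench top (6 mm, 0.12 rad). Each plate in the slot of its own thickness, let go and at rest: lower edge within 5 mm of the slot floor, within 4 mm of its middle across and 9 mm along, leaning with the slot within 0.22 rad (height (world z) of canister between -0.006 and 0.006 m and angle between canister's own z axis and vertical below 0.12 rad and linear speed of each of canister, plate_thin, plate_middle, plate_thick below 0.02 m/s and x of plate_thin in the frame of slot_thin between -0.004 and 0.004 m and y of plate_thin in the frame of slot_thin between -0.009 and 0.009 m and z of plate_thin in the frame of slot_thin between -0.003 and 0.005 m and angle between the z axis of plate_thin and the z axis of slot_thin, either way round below 0.22 rad and x of plate_middle in the frame of slot_middle between -0.004 and 0.004 m and y of plate_middle in the frame of slot_middle between -0.009 and 0.009 m and z of plate_middle in the frame of slot_middle between -0.003 and 0.005 m and angle between the z axis of plate_middle and the z axis of slot_middle, either way round below 0.22 rad and x of plate_thick in the frame of slot_thick between -0.004 and 0.004 m and y of plate_thick in the frame of slot_thick between -0.009 and 0.009 m and z of plate_thick in the frame of slot_thick between -0.003 and 0.005 m and angle between the z axis of plate_thick and the z axis of slot_thick, either way round below 0.22 rad); the robot touches nothing.
It fails at once if the canister is tipped over (angle between canister's own z axis and vertical above 0.7 rad).
It fails at once if the flux pot is disturbed (distance of flux_pot from where it was at the start of the episode above 0.02 m).
It fails at once if the pumice pot is disturbed (distance of pumice_pot from where it was at the start of the episode above 0.02 m).
It fails at once if the polish pot is disturbed (distance of polish_pot from where it was at the start of the episode above 0.02 m).
It also fails if it takes over 72 s, if anything falls off the work surface, if the arm or the gripper's body presses on something with over 40 N, if the wrist force passes 120 N, or if a joint passes its speed limit or range.

## Working session

There is one attempt and no reset: what is moved stays moved. The work goes in short steps, Python scripts to look and compute and a tool call to move; the robot and the scene stay as the last step left them, time stands still between calls to the robot, and variables do not carry over. Pictures are saved under pics/ and viewed, at most 10 in all, crops included, and the job is handed in when it is done.

Besides the shell and the picture viewer there is one more tool, called after "Request:" in YAML: its name, and indented under it one key for each argument. apply_moves: Moves the arm, as the interface text tells. Shifts and turns lie within -1 to 1; 1 stands for 0.8 m of shift or 45 degrees of turn. Its arguments: {"type":"object","properties":{"series":{"type":"array"},"jaw":{"type":"number"},"squeeze":{"type":"number"}},"required":["series"]}

```bash
mkdir -p pics; ls
python3 - <<'E'
from plant import ctrl
import cv2
for n in ("scene","top"):
    im=ctrl.read_camera(n); cv2.imwrite(f"pics/{n}0.png",im[:,:,::-1]); print(n,ctrl.get_calibration(n))
    for t in ("block","cradle","plate_thin","plate_middle","plate_thick","canister","flux_pot","pumice_pot","polish_pot"):
        print(t,[(round(d["p"],2),round(d["xy"][0]*640),round(d["xy"][1]*480)) for d in ctrl.boxes_of(t,n)[:3]])
print(ctrl.get_state())
E
```

```text
pics
scene {'fx': 589.7310924622451, 'fy': 589.7310924622451, 'cx': 330.47137065256703, 'cy': 232.3029942957501, 'dist_coeffs': array([0.01984948, 0.        , 0.        , 0.        , 0.        ]), 'xyz': array([-0.13249342, -0.69261007,  0.89319158]), 'orientation': array([ 0.41558539, -0.16222129, -0.32009994,  0.83576855])}
block [(0.8, 396, 315)]
cradle [(0.86, 265, 271)]
plate_thin [(0.92, 247, 237)]
plate_middle [(0.83, 237, 226)]
plate_thick [(0.61, 267, 248)]
canister [(0.91, 380, 288), (0.7, 415, 303)]
flux_pot [(0.75, 423, 352)]
pumice_pot [(0.75, 223, 208)]
polish_pot [(0.72, 358, 257)]
top {'fx': 480.3240096159826, 'fy': 480.3240096159826, 'cx': 316.19588031049113, 'cy': 244.08092644187394, 'dist_coeffs': array([-0.11458272,  0.        ,  0.        ,  0.        ,  0.        ]), 'xyz': array([0.32188407, 0.06537765, 1.47255186]), 'orientation': array([-0.05970468,  0.0611346 ,  0.70534642, -0.70369336])}
block [(0.72, 374, 238)]
cradle [(0.92, 263, 279)]
plate_thin [(0.67, 261, 282)]
plate_middle [(0.53, 378, 249)]
plate_thick [(0.78, 283, 278), (0.4, 379, 236)]
canister [(
[... 180 characters left out ...]
rray([ 1.17295033e+00,  2.86285366e-01,  1.57671272e+00,  1.36714447e-06,
        1.27862104e+00, -1.50021156e-01]), 'dq': array([ 1.31255865e-03, -2.26181710e-04, -6.55491092e-04,  2.44406530e-03,
        2.89805291e-05,  1.44026911e-03]), 'joint_efforts': array([-1.26781175e-03, -4.05984771e+01, -2.92942178e+01, -1.76625008e-04,
        5.05868866e-04,  1.03233550e-06]), 'eef_pos': array([0.16555016, 0.65435908, 0.25032774]), 'tcp_rot': array([ 1.23595760e-01,  9.92332650e-01, -1.25653599e-05, -4.21078858e-06]), 'contact_force': array([ 0.33661696, -0.25969032,  0.40042617]), 'wrist_torque': array([ 0.037297  , -0.02496066,  0.00620745]), 'finger_force': 0.0, 'opening': 0.9986750434547572}
```

Run:
```python
import cv2
a=cv2.imread("pics/scene0.png")[180:390,190:470]; cv2.imwrite("pics/s1.png",cv2.resize(a,(800,600),interpolation=3))
b=cv2.imread("pics/top0.png")[190:325,200:440-60+60]; cv2.imwrite("pics/t1.png",cv2.resize(b,(800,450),interpolation=3))
```

```text
(no output)
```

View pics/s1.png

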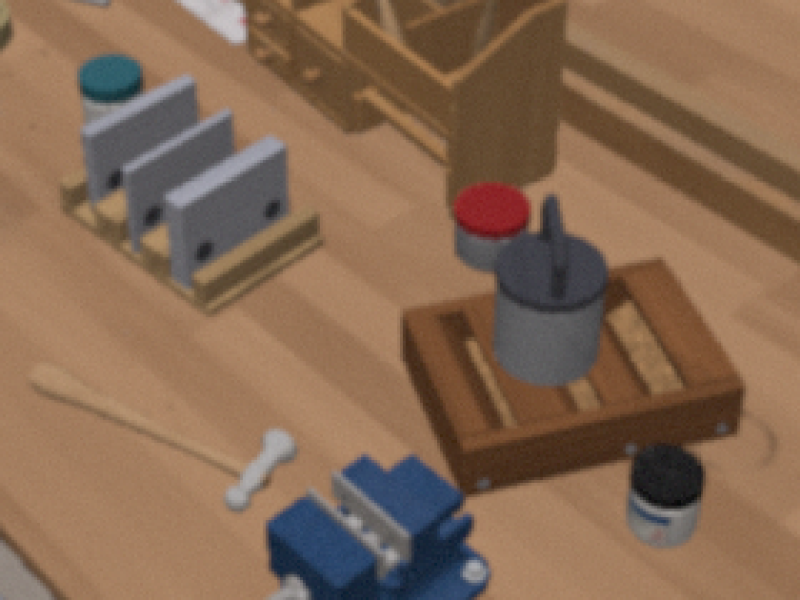

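View pics/t1.png

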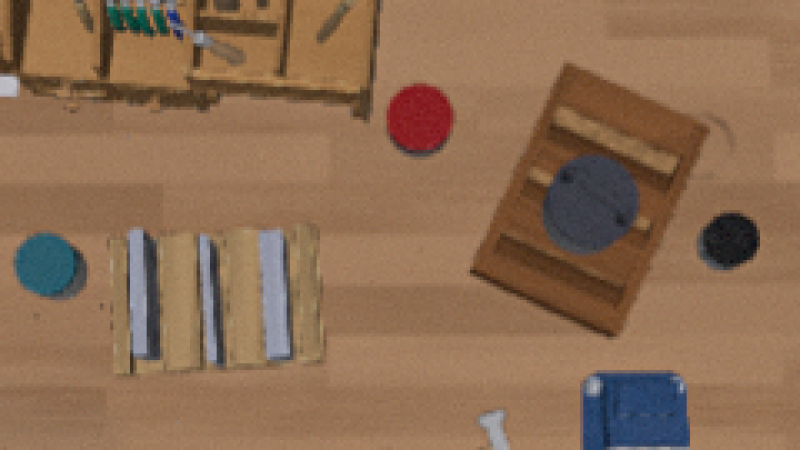

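The top picture shows the plates in the cradle at (240,280) px, ordered left to right as middle, thin, thick. The block is at about (377,250), yaw about -25°, with the wide slot farthest from the robot. The canister's handle runs from about (369,242) to (387,255) px. Next I fit models to the silhouettes.

```bash
cat > h.py <<'E'
import numpy as np, cv2
from scipy.optimize import minimize
from scipy.spatial.transform import Rotation as R
from plant import ctrl
CAL={n:ctrl.get_calibration(n) for n in ("scene","top")}
def proj(P,n):
    c=CAL[n]; Rw=R.from_quat(c["orientation"]).inv()
    p=Rw.apply(np.atleast_2d(P)-c["xyz"])*[1,-1,-1]
    K=np.array([[c["fx"],0,c["cx"]],[0,c["fy"],c["cy"]],[0,0,1]])
    return cv2.projectPoints(p,np.zeros(3),np.zeros(3),K,c["dist_coeffs"])[0][:,0]
def ray(px,n,z):
    c=CAL[n]; K=np.array([[c["fx"],0,c["cx"]],[0,c["fy"],c["cy"]],[0,0,1]])
    u=cv2.undistortPoints(np.array([[px]],float),K,c["dist_coeffs"])[0,0]
    d=R.from_quat(c["orientation"]).apply([u[0],-u[1],-1]); o=c["xyz"]
    return o+d*(z-o[2])/d[2]
def hull(P,n):
    m=np.zeros((480,640),np.uint8); q=cv2.convexHull(proj(P,n).astype(np.float32))
    cv2.fillConvexPoly(m,np.round(q*256).astype(np.int32),255,cv2.LINE_AA,8); return m/255.
def box(x,y,a,sx,sy,z0,z1,ox=0,oy=0):
    p=np.array([[ox+i*sx/2,oy+j*sy/2,z] for i in(-1,1) for j in(-1,1) for z in(z0,z1)])
    return R.from_euler('z',a).apply(p)+[x,y,0]
def cyl(x,y,d,z0,z1):
    t=np.linspace(0,2*np.pi,40); return np.array([[x+d/2*np.cos(s),y+d/2*np.sin(s),z] for s in t for z in(z0,z1)])
def sil(t,n,k=0):
    r=ctrl.silhouettes(t,n); return r[k]["pixels"].astype(float)
def fit(model,masks,x0,step):
    def cost(x):
        return sum(1-np.minimum(m,h).sum()/np.maximum(m,h).sum() for n,m in masks.items() for h in [model(x,n)])
    s=np.vstack([x0]+[np.array(x0)+np.eye(len(x0))[i]*step[i] for i in range(len(x0))])
    r=minimize(cost,x0,method="Nelder-Mead",options=dict(initial_simplex=s,xatol=1e-4,fatol=1e-5,maxiter=400))
    return r.x,r.fun/len(masks)
E
cat > m1.py <<'E'
from h import *
tc=lambda x,y,z: ray((x/3.3333+200,y/3.3333+190),"top",z)
c=[tc(*p,.05) for p in [(568,64),(708,128),(615,337),(472,271)]]
print("block clicks",np.round(c,3),np.round([np.linalg.norm(c[i]-c[(i+1)%4]) for i in range(4)],3))
b0=np.mean(c,0)
ca=tc(592,204,.08); print("can",ca, "handle", tc(565,175,.09),tc(622,218,.09))
S={}
for n in("top","scene"):
    ctrl.read_camera(n)
    for t in("block","canister","cradle","plate_thin","plate_middle","plate_thick","flux_pot","pumice_pot","polish_pot"):
        S[t,n]=[(d["p"],d["pixels"]) for d in ctrl.silhouettes(t,n)[:2]]
        print(t,n,[(round(p,2),int(m.sum()),np.round(np.argwhere(m).mean(0))[::-1]) for p,m in S[t,n]])
import pickle; pickle.dump(S,open("S.pkl","wb"))
M=lambda *ts:{n:np.max([S[t,n][0][1] for t in ts],0).astype(float) for n in("top","scene")}
def mb(x,n): return np.maximum(hull(box(x[0],x[1],x[2],.21,.146,0,.05),n),hull(cyl(x[3],x[4],.079,.05,.13),n))
print("block+can",*fit(mb,M("block","canister"),[b0[0],b0[1],-.45,ca[0],ca[1]],[.01,.01,.05,.01,.01]))
for t,d,hh in(("flux_pot",.049,.052),("pumice_pot",.056,.07),("polish_pot",.062,.048)):
    g=ctrl.boxes_of
    n="top";m=S[t,n][0][1];u=np.argwhere(m).mean(0)[::-1];x=ray(u,n,hh*.8)
    print(t,*fit(lambda x,n:hull(cyl(x[0],x[1],d,0,hh),n),M(t),x[:2],[.01,.01]))
# cradle + plates union
cr=np.mean([tc(*p,.034) for p in [(112,240),(318,226),(326,362),(118,373)]],0); print("cradle click",cr)
def mc(x,n):
    h=hull(box(x[0],x[1],x[2],.192,.124,0,.034),n)
    for o,t in((-.06,.020),(0,.008),(.06,.014)): h=np.maximum(h,hull(box(x[0],x[1],x[2],t,.11,.01,.095,o),n))
    return h
print("cradle",*fit(mc,M("cradle","plate_thin","plate_middle","plate_thick"),[cr[0],cr[1],1.6],[.01,.01,.05]))
for t,th,p in(("plate_middle",.014,(138,295)),("plate_thin",.008,(208,298)),("plate_thick",.02,(276,294))):
    x0=tc(*p,.095); print(t,"click",x0)
    for k in("top","scene"):
        pass
    print(*fit(lambda x,n:hull(box(x[0],x[1],x[2],th,.11,.095-.06,.095),n),M(t),[x0[0],x0[1],.03],[.01,.01,.05]))
E
python3 m1.py
```

```text
block clicks [[ 0.675 -0.103  0.05 ]
 [ 0.615 -0.23   0.05 ]
 [ 0.426 -0.14   0.05 ]
 [ 0.485 -0.013  0.05 ]] [0.14 0.21 0.14 0.21]
can [ 0.54085703 -0.1182887   0.08      ] handle [ 0.56512659 -0.09379081  0.09      ] [ 0.52681069 -0.14304409  0.09      ]
block top [(0.83, 2661, array([377., 249.]))]
canister top [(0.7, 626, array([377., 251.])), (0.51, 353, array([243., 279.]))]
cradle top [(0.66, 1623, array([265., 280.]))]
plate_thin top [(0.69, 175, array([263., 279.]))]
plate_middle top []
plate_thick top [(0.72, 315, array([283., 278.])), (0.39, 357, array([215., 269.]))]
flux_pot top [(0.64, 240, array([418., 262.]))]
pumice_pot top [(0.53, 355, array([214., 269.]))]
polish_pot top [(0.63, 379, array([325., 226.]))]
block scene [(0.6, 5694, array([390., 315.]))]
canister scene [(0.89, 1985, array([382., 285.])), (0.55, 299, array([415., 302.]))]
cradle scene [(0.93, 1502, array([257., 267.]))]
plate_thin scene [(0.81, 817, array([251., 240.]))]
plate_middle scene [(0.86, 924, array([237., 226.]))]
plate_thick scene [(0.87, 1319, array([269., 252.])), (0.43, 367, array([415., 
[... 238 characters left out ...]
228211457768219
flux_pot [ 0.51219939 -0.24622614] 0.1815562924749562
pumice_pot [0.49222922 0.3704057 ] 0.3232292135014702
polish_pot [0.62812604 0.03515615] 0.17351047206213538
cradle click [0.46130782 0.21484953 0.034     ]Traceback (most recent call last):
  File "m1.py", line 27, in <module>
    print("cradle",*fit(mc,M("cradle","plate_thin","plate_middle","plate_thick"),[cr[0],cr[1],1.6],[.01,.01,.05]))
                           ~^^^^^^^^^^^^^^^^^^^^^^^^^^^^^^^^^^^^^^^^^^^^^^^^^^^^
  File "m1.py", line 14, in <lambda>
    M=lambda *ts:{n:np.max([S[t,n][0][1] for t in ts],0).astype(float) for n in("top","scene")}
                            ~~~~~~^^^
IndexError: list index out of range
```

```bash
cat > m2.py <<'E'
from h import *
import pickle
S=pickle.load(open("S.pkl","rb")); S["plate_middle","top"]=[S["canister","top"][1]]
M=lambda *ts:{n:np.max([S[t,n][0][1] for t in ts],0).astype(float) for n in("top","scene")}
tc=lambda x,y,z: ray((x/3.3333+200,y/3.3333+190),"top",z)
def mc(x,n):
    h=hull(box(x[0],x[1],x[2],.192,.124,0,.01),n)
    for o,w in((-.0848,.0226),(-.03,.033),(.03,.033),(.0848,.0226)):h=np.maximum(h,hull(box(x[0],x[1],x[2],w,.124,0,.034,o),n))
    for o,t in((-.06,.020),(0,.008),(.06,.014)): h=np.maximum(h,hull(box(x[0],x[1],x[2],t,.11,.01,.095,o),n))
    return h
cr,f=fit(mc,M("cradle","plate_thin","plate_middle","plate_thick"),[.461,.215,1.6],[.01,.01,.05]);print("cradle",cr,f)
for t,o in(("plate_thick",-.06),("plate_thin",0),("plate_middle",.06)):print(t,cr[:2]+o*np.array([np.cos(cr[2]),np.sin(cr[2])]))
P={}
for t,th,p in(("plate_middle",.014,(138,295)),("plate_thin",.008,(208,298)),("plate_thick",.02,(276,294))):
    print(t,"click",tc(*p,.095)[:2])
bl=[.553,-.1195,-.445]; 
pts={"b":[bl,[box(*bl,.21,.146,.05,.0501)]+[box(*bl,w,.122,.05,.0501,o) for o,w in((-.072,.0208),(-.012,.0277),(.048,.0347))]]}
segs=[]
def rect(x,y,a,sx,sy,z,o=0): return R.from_euler('z',a).apply([[o+i*sx/2,j*sy/2,z] for i,j in((-1,-1),(1,-1),(1,1),(-1,1))])+[x,y,0]
segs+=[rect(*bl,.21,.146,.05),rect(*bl,.21,.146,0)]+[rect(*bl,w,.122,.05,o) for o,w in((-.072,.0208),(-.012,.0277),(.048,.0347))]
segs+=[rect(*cr,.192,.124,0)]+[rect(*cr,w,.124,.034,o) for o,w in((-.0848,.0226),(-.03,.033),(.03,.033),(.0848,.0226))]
segs+=[rect(*cr,t,.11,.095,o) for o,t in((-.06,.020),(0,.008),(.06,.014))]
for n,(r0,r1,c0,c1) in {"top":(190,325,205,435),"scene":(180,390,190,470)}.items():
    k=800/(c1-c0); a=cv2.resize(cv2.imread(f"pics/{n}0.png")[r0:r1,c0:c1],None,fx=k,fy=k,interpolation=3)
    for s in segs: cv2.polylines(a,[np.round(((proj(s,n)-[c0,r0]+.5)*k)*16).astype(np.int32)],True,(0,255,0),1,cv2.LINE_AA,4)
    cv2.imwrite(f"pics/o_{n}.png",a);
E
python3 m2.py
```

```text
cradle [0.46207946 0.22213583 1.6181358 ] 0.11656439231262117
plate_thick [0.46491877 0.16220305]
plate_thin [0.46207946 0.22213583]
plate_middle [0.45924016 0.28206861]
plate_middle click [0.45965335 0.27822204]
plate_thin click [0.45704677 0.21742918]
plate_thick click [0.46046594 0.15864331]
```

View pics/o_top.png

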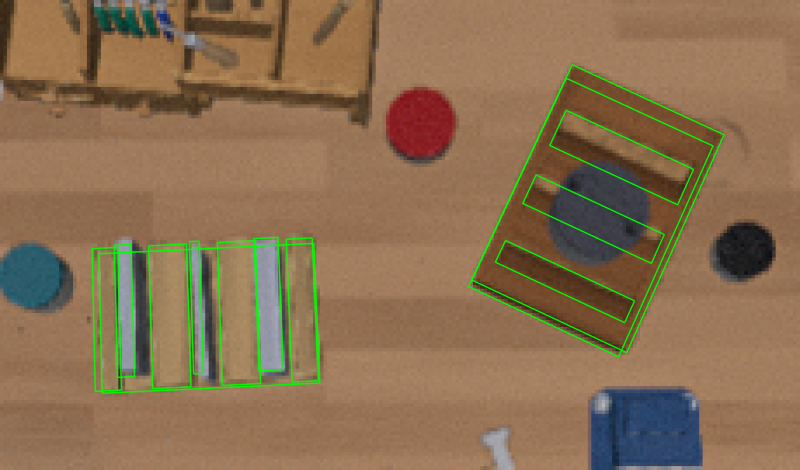

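View pics/o_scene.png

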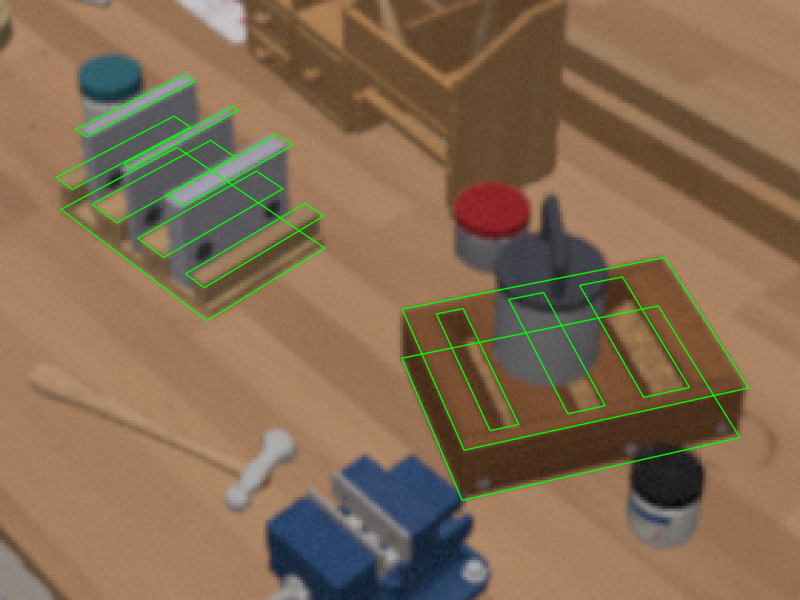

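The overlays fit to about 2–4 mm. In the top picture the cradle outline sits about 4 px left of the real one, so I use the average of the fit and the clicks there. The canister is at (0.535, -0.112) with its bar at about 52°. Moving there now.

Request:
apply_moves:
  series:
    - [0.375,-0.5,0.02,0,0,-1]
    - [0.375,-0.5,0.02,0,0,-1]
    - [0.375,-0.5,0.02,0,0,-1]
    - [0.375,-0.5,0.02,0,0,-1]
    - [0.375,-0.5,0.02,0,0,-1]
    - [0.375,-0.5,0.02,0,0,-1]
    - [0.375,-0.5,0.02,0,0,-1]
    - [0.375,-0.5,0.02,0,0,-1]
    - [0.46,-0.95,0.02,0,0,-1]
    - [0.46,-0.95,0.02,0,0,-1]
    - [0.46,-0.95,0.02,0,0,-1]
    - [0.46,-0.95,0.02,0,0,-1]
    - [0.46,-0.95,0.02,0,0,-1]
    - [0.46,-0.95,0.02,0,0,-1]
  jaw: 1
  squeeze: 60

```text
time: 3.75
eef_pos: [0.5336, -0.108, 0.2667]
tcp_rot: [0.494, 0.869, 0.0, 0.001]
contact_force: [0.8, 1.4, 0.6]
opening: 1.0
finger_force: 0.0
```

```bash
cat > st.py <<'E'
from h import *
s=ctrl.get_state(); r=R.from_quat(s["tcp_rot"]).as_matrix()
print("t",s["time"],"pos",np.round(s["eef_pos"],4),"yaw_y",np.degrees(np.arctan2(r[1,1],r[0,1])).round(2),"z",r[:,2].round(3),"q",s["qpos"].round(2),"F",s["contact_force"].round(1),"open",round(s["opening"],3),"ff",round(s["finger_force"],1))
E
python3 st.py
```

```text
t 3.75 pos [ 0.5336 -0.108   0.2667] yaw_y 30.74 z [ 0.001 -0.    -1.   ] q [-0.39 -0.02  1.88  0.    1.27 -0.92] F [0.8 1.4 0.6] open 1.0 ff 0.0
```

Request:
apply_moves:
  series:
    - [0.002,-0.008,0,0,0,-1]
    - [0.002,-0.008,0,0,0,-1]
    - [0.002,-0.008,0,0,0,-1]
    - [0.002,-0.008,0,0,0,-1]
    - [0.002,-0.008,0,0,0,-1]

```text
time: 4.38
eef_pos: [0.5351, -0.112, 0.2664]
tcp_rot: [0.789, 0.614, 0.0, 0.0]
contact_force: [-0.4, 1.0, 0.6]
opening: 1.002
finger_force: 0.0
```

Request:
apply_moves:
  series:
    - [0,0,-0.03,0,0,-0.2]
    - [0,0,-0.06,0,0,-0.4]
    - [0,0,-0.09,0,0,-0.53]
    - [0,0,-0.117,0,0,-0.53]
    - [0,0,-0.117,0,0,-0.53]
    - [0,0,-0.117,0,0,-0.53]

```text
time: 5.12
eef_pos: [0.5357, -0.1122, 0.1737]
tcp_rot: [0.899, 0.438, 0.0, 0.001]
contact_force: [0.4, -0.2, 0.6]
opening: 1.0
finger_force: 0.0
```

```bash
python3 st.py
python3 - <<'E'
from h import *
a=ctrl.read_camera("scene")[200:380,320:480,::-1]; b=ctrl.read_camera("top")[190:310,320:440,::-1]
cv2.imwrite("pics/g1.png",np.hstack([cv2.resize(a,(400,450),interpolation=3),cv2.resize(b,(400,450)[::1],interpolation=3)]))
E
```

```text
t 5.125 pos [ 0.5357 -0.1122  0.1737] yaw_y -37.99 z [ 0.001 -0.001 -1.   ] q [-0.39  0.08  1.96  0.    1.1   0.27] F [ 0.4 -0.2  0.6] open 1.0 ff 0.0
```

View pics/g1.png

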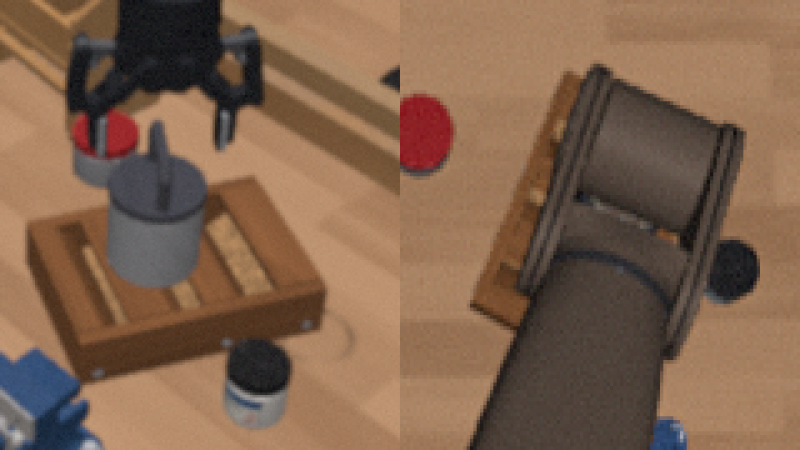

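The fingers straddle the handle (crop left finger 98,150, right finger 222,148, handle around 158,130–205). I'll check with the projection.

Run:
```python
from h import *
k=np.array([400/160,450/180])
for P in ([.5357,-.1122,.1737],[.535,-.112,.17],[.535,-.112,.13],[.535-.03*.616,-.112-.03*.788,.17],[.535+.03*.616,-.112+.03*.788,.17]): print(P,(proj(P,"scene")[0]-[320,200])*k)
```

```text
[0.5357, -0.1122, 0.1737] [160.7959371  140.67866676]
[0.535, -0.112, 0.17] [159.6906878  144.65375124]
[0.535, -0.112, 0.13] [156.66953258 183.90238049]
[0.51652, -0.13564, 0.17] [165.36708866 169.91146435]
[0.5534800000000001, -0.08836, 0.17] [154.24996847 120.43864108]
```

Request:
apply_moves:
  series:
    - [0,0,-0.004,0,0,0]
    - [0,0,-0.004,0,0,0]
    - [0,0,-0.004,0,0,0]
    - [0,0,-0.004,0,0,0]
    - [0,0,-0.004,0,0,0]
    - [0,0,-0.004,0,0,0]
  jaw: 0
  squeeze: 60

```text
time: 5.98
eef_pos: [0.5354, -0.1122, 0.1697]
tcp_rot: [0.899, 0.438, 0.0, 0.0]
contact_force: [-0.3, 0.5, 0.9]
opening: 0.093
finger_force: 58.4
```

Request:
apply_moves:
  series:
    - [0,0,0.02,0,0,0]
    - [0,0,0.05,0,0,0]
    - [0,0,0.075,0,0,0]
    - [0.05,-0.022,0.075,0,0,0]
    - [0.11,-0.05,0.075,0,0,0]
    - [0.17,-0.077,0.075,0,0,0]
    - [0.22,-0.1,0.075,0,0,0]
    - [0.245,-0.11,0.075,0,0,0]
    - [0.245,-0.11,0.05,0,0,0]
    - [0.245,-0.11,0.02,0,0,0]
    - [0.245,-0.11,-0.01,0,0,0]
    - [0.245,-0.11,-0.03,0,0,0]
    - [0.245,-0.11,-0.045,0,0,0]
    - [0.245,-0.11,-0.045,0,0,0]
    - [0.245,-0.11,-0.045,0,0,0]

```text
time: 7.85
eef_pos: [0.7318, -0.2003, 0.1348]
tcp_rot: [0.899, 0.438, 0.001, 0.001]
contact_force: [-0.6, -0.5, -3.1]
opening: 0.097
finger_force: 58.7
```

```bash
python3 st.py
```

```text
t 7.85 pos [ 0.7318 -0.2003  0.1348] yaw_y -38.05 z [ 0.002 -0.001 -1.   ] q [-0.4   0.56  1.42  0.    1.15  0.26] F [-0.6 -0.5 -3.1] open 0.097 ff 58.7
```

Request:
apply_moves:
  series:
    - [0,0,-0.006,0,0,0]
    - [0,0,-0.012,0,0,0]
    - [0,0,-0.016,0,0,0]
    - [0,0,-0.018,0,0,0]
    - [0,0,-0.019,0,0,0]
    - [0,0,-0.019,0,0,0]

```text
time: 8.6
eef_pos: [0.7319, -0.2005, 0.1197]
tcp_rot: [0.899, 0.438, 0.001, 0.001]
contact_force: [0.0, -1.0, 0.7]
opening: 0.09
finger_force: 59.2
```

```bash
python3 st.py
```

```text
t 8.6 pos [ 0.7319 -0.2005  0.1197] yaw_y -38.05 z [ 0.002 -0.001 -1.   ] q [-0.4   0.58  1.43 -0.    1.13  0.26] F [ 0.  -1.   0.7] open 0.09 ff 59.2
```

Request:
apply_moves:
  series:
    - [0,0,0,0,0,0]
    - [0,0,0,0,0,0]
    - [0,0,0,0,0,0]
    - [0,0,0.01,0,0,0]
    - [0,0,0.04,0,0,0]
    - [0,0,0.1,0,0,0]
    - [0,0,0.16,0,0,0]
    - [-0.336,0.45,0.16,0,0,-1]
    - [-0.336,0.45,0.16,0,0,-1]
    - [-0.336,0.45,0.16,0,0,-1]
    - [-0.336,0.45,0.16,0,0,-1]
    - [-0.336,0.45,0.16,0,0,-1]
    - [-0.336,0.45,0.16,0,0,-1]
    - [-0.336,0.45,0.16,0,0,-1]
    - [-0.336,0.45,0.16,0,0,-1]
    - [-0.336,0.45,0.16,0,0,-1]
  jaw: 0.6

```text
time: 10.6
eef_pos: [0.4627, 0.1603, 0.2481]
tcp_rot: [0.998, 0.061, 0.002, 0.0]
contact_force: [0.1, -0.1, 0.6]
opening: 0.6
finger_force: 0.0
```

```bash
python3 st.py
cat > m3.py <<'E'
from h import *
# edge-strength fit of block top outline and slot mouths, both views
def rect(x,y,a,sx,sy,z,o=0): return R.from_euler('z',a).apply([[o+i*sx/2,j*sy/2,z] for i,j in((-1,-1),(1,-1),(1,1),(-1,1),(-1,-1))])+[x,y,0]
G={};I={}
for n in("top","scene"):
    I[n]=ctrl.read_camera(n); cv2.imwrite(f"pics/{n}3.png",I[n][:,:,::-1])
    f=cv2.GaussianBlur(I[n].astype(np.float32),(0,0),1.2)
    G[n]=np.max(np.hypot(cv2.Sobel(f,5,1,0),cv2.Sobel(f,5,0,1)),2)
ed=lambda p,q:[np.linspace(p[i],p[i+1],60) for i in q]
def E(x,n):
    P=ed(rect(*x,.21,.146,.05),range(4))
    for o,w in((-.072,.0208),(-.012,.0277),(.048,.0347)): P+=ed(rect(*x,w,.122,.05,o),range(4))
    uv=proj(np.vstack(P),n).astype(np.float32); return -cv2.remap(G[n],uv[:,0:1],uv[:,1:2],1).mean()/G[n][180:380,320:470].mean()
for ns in(("top","scene"),("top",),("scene",)):
    b=min((minimize(lambda x:sum(E(x,n) for n in ns),x0,method="Nelder-Mead",options=dict(initial_simplex=np.array(x0)+np.vstack([[0,0,0],np.diag([.004,.004,.03])]))) for x0 in [(.553+i,-.1195+j,-.445) for i in(-.004,0,.004) for j in(-.004,0,.004)]),key=lambda r:r.fun)
    print(ns,b.x,b.fun)
n="top"
print([(d["p"],np.round(np.array(d["xy"])*[640,480])) for d in ctrl.boxes_of("canister","scene")], proj([.732,-.2,.06],"scene"))
a=I["scene"][170:380,190:470,::-1]; cv2.imwrite("pics/s3.png",cv2.resize(a,(800,600),interpolation=3))
E
python3 m3.py
```

```text
t 10.6 pos [0.4627 0.1603 0.2481] yaw_y -82.95 z [ 0.003 -0.    -1.   ] q [ 0.13 -0.13  2.02 -0.    1.24  1.57] F [ 0.1 -0.1  0.6] open 0.6 ff 0.0
('top', 'scene') [ 0.55189727 -0.11997332 -0.44089494] -4.263562202453613
('top',) [ 0.55300872 -0.12101679 -0.43400945] -2.314847946166992
('scene',) [ 0.5515122  -0.11940091 -0.44414977] -1.995711326599121
[(0.95, array([471., 284.]))] [[474.96829161 278.25918702]]
```

View pics/s3.png

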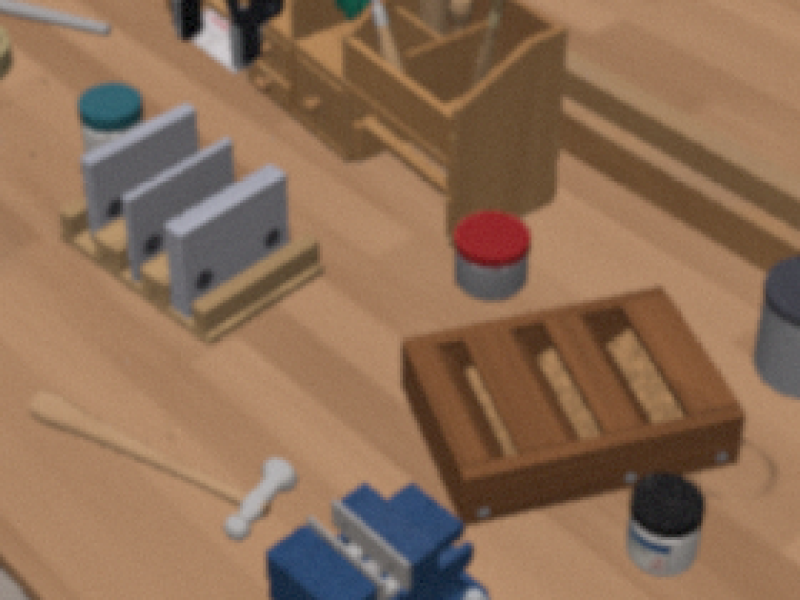

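Canister stands upright, right of the block; slots clearly visible. Grasping the thick plate.

Request:
apply_moves:
  series:
    - [0,0,-0.06,0,0,-0.097]
    - [0,0,-0.12,0,0,-0.097]
    - [0,0,-0.17,0,0,-0.097]
    - [0,0,-0.2,0,0,-0.097]
    - [0,0,-0.2,0,0,-0.097]

```text
time: 11.38
eef_pos: [0.4614, 0.1586, 0.0841]
tcp_rot: [1.0, 0.021, -0.003, 0.0]
contact_force: [-0.0, -1.0, 0.9]
opening: 0.601
finger_force: 0.0
```

Request:
apply_moves:
  series:
    - [0,0,0,0,0,0]
    - [0,0,0,0,0,0]
    - [0,0,0,0,0,0]
    - [0,0,0,0,0,0]
    - [0,0,0,0,0,0]
  jaw: 0
  squeeze: 90

```text
time: 12.0
eef_pos: [0.4639, 0.1602, 0.0882]
tcp_rot: [1.0, 0.023, 0.002, -0.0]
contact_force: [0.9, 0.3, 5.7]
opening: 0.221
finger_force: 88.6
```

```bash
python3 st.py
```

```text
t 12.0 pos [0.4639 0.1602 0.0882] yaw_y -87.41 z [ 0.004  0.    -1.   ] q [ 0.13  0.08  2.14 -0.    0.92  1.65] F [0.9 0.3 5.7] open 0.221 ff 88.6
```

```bash
cat > plan.py <<'E'
from h import *
import sys
B=np.array([.552,-.120,0]); A=-.441; RB=R.from_euler('z',A)
XM=dict(thin=-.072,middle=-.012,thick=.048)
u=RB.apply([-.5,0,np.cos(np.pi/6)])
RT=RB*R.from_euler('y',-np.pi/6)*R.from_matrix([[0,1,0],[1,0,0],[0,0,-1]])
def target(k,h,e): return B+RB.apply([XM[k]+.019,0,.05-.038*np.cos(np.pi/6)])+u*(h+e)
def go(k,h,e,frac=(1,)):
    s=ctrl.get_state(); R0=R.from_quat(s["tcp_rot"]); rv=(RT*R0.inv()).as_rotvec()
    d=target(k,h,e)-s["eef_pos"]
    print("t",round(s["time"],2),"target",target(k,h,e).round(4),"shift units",(d/.8).round(4),"turn units",(rv/(np.pi/4)).round(3),"| u/.8 per 10mm",(u*.01/.8).round(4),"F",s["contact_force"].round(1),"open",round(s["opening"],3))
    e_=RB.inv().apply(s["eef_pos"]-target(k,h,0)); print("err in slot frame x,y,z mm",((R.from_euler('y',-np.pi/6).inv().apply(e_))*1e3).round(1),"q",s["qpos"].round(2))
if __name__=="__main__": go(sys.argv[1],float(sys.argv[2]),float(sys.argv[3]))
E
python3 plan.py thick .078 .06
```

```text
t 12.0 target [ 0.5502 -0.1191  0.1366] shift units [ 0.1078 -0.3492  0.0605] turn units [-0.586 -0.384  1.347] | u/.8 per 10mm [-0.0057  0.0027  0.0108] F [0.9 0.3 5.7] open 0.221
err in slot frame x,y,z mm [-195.   215.8  116.7] q [ 0.13  0.08  2.14 -0.    0.92  1.65]
```

Request:
apply_moves:
  series:
    - [0,0,0.02,0,0,0]
    - [0,0,0.06,0,0,0]
    - [0,0,0.11,0,0,0]
    - [0,0,0.16,0,0,0]
    - [0.02,-0.04,0.19,0,0,0.15]
    - [0.04,-0.09,0.19,-0.08,-0.05,0.3]
    - [0.06,-0.15,0.19,-0.16,-0.1,0.45]
    - [0.08,-0.21,0.19,-0.24,-0.15,0.6]
    - [0.1,-0.27,0.19,-0.32,-0.2,0.75]
    - [0.108,-0.32,0.19,-0.4,-0.26,0.9]
    - [0.108,-0.349,0.19,-0.4,-0.26,0.92]
    - [0.108,-0.349,0.19,-0.4,-0.26,0.92]

```text
time: 13.5
eef_pos: [0.5468, -0.1201, 0.2364]
tcp_rot: [0.911, 0.371, 0.094, 0.153]
contact_force: [-0.7, -0.1, -4.6]
opening: 0.219
finger_force: 88.8
```

```bash
python3 plan.py thick .078 .06
```

```text
t 13.5 target [ 0.5502 -0.1191  0.1366] shift units [ 0.0042  0.0012 -0.1248] turn units [-0.182 -0.132  0.434] | u/.8 per 10mm [-0.0057  0.0027  0.0108] F [-0.7 -0.1 -4.6] open 0.219
err in slot frame x,y,z mm [ 47.6  -2.3 147.8] q [-0.36 -0.11  2.06 -0.13  0.85  0.51]
```

Request:
apply_moves:
  series:
    - [0,0,0,-0.09,-0.066,0.22]
    - [0.004,0.001,-0.03,-0.182,-0.132,0.434]
    - [0.004,0.001,-0.07,-0.182,-0.132,0.434]
    - [0.004,0.001,-0.11,-0.182,-0.132,0.434]
    - [0.004,0.001,-0.125,-0.182,-0.132,0.434]
    - [0.004,0.001,-0.125,-0.182,-0.132,0.434]
    - [0.004,0.001,-0.125,-0.182,-0.132,0.434]

```text
time: 14.38
eef_pos: [0.553, -0.1186, 0.1402]
tcp_rot: [0.814, 0.518, 0.142, 0.221]
contact_force: [0.2, 0.3, -4.6]
opening: 0.219
finger_force: 88.9
```

```bash
python3 plan.py thick .078 .03
```

```text
t 14.38 target [ 0.5638 -0.1255  0.1106] shift units [ 0.0134 -0.0087 -0.0369] turn units [ 0.002  0.009 -0.005] | u/.8 per 10mm [-0.0057  0.0027  0.0108] F [ 0.2  0.3 -4.6] open 0.219
err in slot frame x,y,z mm [ 3.8  1.7 61.9] q [-0.38 -0.04  2.22 -0.07  0.43  0.11]
```

Request:
apply_moves:
  series:
    - [0.0134,-0.0087,-0.015,0.002,0.009,0]
    - [0.0134,-0.0087,-0.03,0.002,0.009,0]
    - [0.0134,-0.0087,-0.0369,0.002,0.009,0]
    - [0.0134,-0.0087,-0.0369,0.002,0.009,0]

```text
time: 14.88
eef_pos: [0.5642, -0.1259, 0.1104]
tcp_rot: [0.815, 0.518, 0.14, 0.219]
contact_force: [4.1, -1.7, -3.9]
opening: 0.216
finger_force: 88.8
```

```bash
python3 plan.py thick .078 .0
```

```text
t 14.88 target [ 0.5773 -0.132   0.0846] shift units [ 0.0165 -0.0076 -0.0322] turn units [ 0.     0.003 -0.004] | u/.8 per 10mm [-0.0057  0.0027  0.0108] F [ 4.1 -1.7 -3.9] open 0.216
err in slot frame x,y,z mm [ 0.3 -0.1 29.6] q [-0.38  0.05  2.2  -0.07  0.37  0.11]
```

Request:
apply_moves:
  series:
    - [0.004,-0.002,-0.005,0,0,0]
    - [0.007,-0.0035,-0.011,0,0,0]
    - [0.0105,-0.005,-0.017,0,0,0]
    - [0.0135,-0.0063,-0.023,0,0,0]
    - [0.0135,-0.0063,-0.023,0,0,0]

```text
time: 15.5
eef_pos: [0.5753, -0.1311, 0.0914]
tcp_rot: [0.815, 0.518, 0.14, 0.219]
contact_force: [7.9, -2.9, -3.6]
opening: 0.219
finger_force: 88.7
```

```bash
python3 plan.py thick .078 .0
```

```text
t 15.5 target [ 0.5773 -0.132   0.0846] shift units [ 0.0025 -0.001  -0.0084] turn units [-0.     0.004 -0.004] | u/.8 per 10mm [-0.0057  0.0027  0.0108] F [ 7.9 -2.9 -3.6] open 0.219
err in slot frame x,y,z mm [ 1.5 -0.1  6.9] q [-0.39  0.11  2.18 -0.08  0.33  0.12]
```

Request:
apply_moves:
  series:
    - [0.002,-0.001,0.0005,0,0,0]
    - [0.004,-0.002,-0.004,0,0,0]
    - [0.0057,-0.0027,-0.0072,0,0,0]
    - [0.0057,-0.0027,-0.0072,0,0,0]

```text
time: 16.0
eef_pos: [0.5789, -0.1329, 0.0849]
tcp_rot: [0.815, 0.518, 0.139, 0.218]
contact_force: [6.6, -2.5, -1.8]
opening: 0.218
finger_force: 89.0
```

```bash
python3 plan.py thick .078 .0
```

```text
t 16.0 target [ 0.5773 -0.132   0.0846] shift units [-0.0019  0.0012 -0.0004] turn units [-0.001  0.    -0.004] | u/.8 per 10mm [-0.0057  0.0027  0.0108] F [ 6.6 -2.5 -1.8] open 0.218
err in slot frame x,y,z mm [ 1.7 -0.2 -0.6] q [-0.39  0.13  2.17 -0.08  0.32  0.12]
```

Request:
apply_moves:
  series:
    - [0.002,-0.001,-0.001,0,0,0]
    - [0.003,-0.0014,-0.003,0,0,0]
    - [0.004,-0.0018,-0.005,0,0,0]
    - [0.004,-0.0018,-0.005,0,0,0]

```text
time: 16.5
eef_pos: [0.5798, -0.1333, 0.0852]
tcp_rot: [0.816, 0.519, 0.136, 0.216]
contact_force: [-39.3, 10.1, 50.6]
opening: 0.217
finger_force: 98.8
```

```bash
python3 plan.py thick .078 .0
```

```text
t 16.5 target [ 0.5773 -0.132   0.0846] shift units [-0.003   0.0017 -0.0006] turn units [-0.002 -0.01  -0.005] | u/.8 per 10mm [-0.0057  0.0027  0.0108] F [-39.3  10.1  50.6] open 0.217
err in slot frame x,y,z mm [ 2.7 -0.2 -0.9] q [-0.39  0.13  2.16 -0.08  0.33  0.12]
```

Request:
apply_moves:
  series:
    - [-0.003,0.0013,0.004,0,0,0]
    - [-0.003,0.0013,0.004,0,0,0]

```text
time: 16.75
eef_pos: [0.5791, -0.133, 0.0849]
tcp_rot: [0.815, 0.519, 0.139, 0.218]
contact_force: [-3.7, 2.0, 12.6]
opening: 0.216
finger_force: 91.6
```

Request:
apply_moves:
  series:
    - [0,0,0,0,0,0]
    - [0,0,0,0,0,0]
    - [0,0,0,0,0,0]
    - [-0.006,0.003,0.011,0,0,0]
    - [-0.017,0.008,0.033,0,0,0]
    - [-0.034,0.016,0.065,0,0,0]
    - [-0.05,0.024,0.1,0,0,0]
    - [-0.05,0.024,0.16,0,0,0]
    - [-0.05,0.024,0.16,0,0,0]
  jaw: 0.38

```text
time: 17.88
eef_pos: [0.5413, -0.1146, 0.2187]
tcp_rot: [0.814, 0.518, 0.142, 0.222]
contact_force: [-0.9, 0.1, 0.6]
opening: 0.378
finger_force: 0.0
```

```bash
cat > plan2.py <<'E'
from plan import *
xy=np.array([float(sys.argv[1]),float(sys.argv[2])]); s=ctrl.get_state(); yaw=np.radians(-87.3)
T=R.from_euler('z',yaw)*R.from_matrix([[0,1,0],[1,0,0],[0,0,-1]])
rv=(T*R.from_quat(s["tcp_rot"]).inv()).as_rotvec(); d=np.array([*xy,float(sys.argv[3])])-s["eef_pos"]
print("t",round(s["time"],2),"pos",s["eef_pos"].round(4),"shift",(d/.8).round(4),"turn",(rv/(np.pi/4)).round(3),"F",s["contact_force"].round(1),"open",s["opening"].round(3),"q",s["qpos"].round(2))
E
python3 plan2.py .4605 .2195 .2
```

```text
Traceback (most recent call last):
  File "plan2.py", line 5, in <module>
    print("t",round(s["time"],2),"pos",s["eef_pos"].round(4),"shift",(d/.8).round(4),"turn",(rv/(np.pi/4)).round(3),"F",s["contact_force"].round(1),"open",s["opening"].round(3),"q",s["qpos"].round(2))
                                                                                                                                                           ^^^^^^^^^^^^^^^^^^
AttributeError: 'float' object has no attribute 'round'
```

```bash
sed -i 's/s\["opening"\].round(3)/round(s["opening"],3)/' plan2.py; python3 plan2.py .4600 .280 .2
```

```text
t 17.88 pos [ 0.5413 -0.1146  0.2187] shift [-0.1016  0.4932 -0.0233] turn [ 0.591  0.397 -1.35 ] F [-0.9  0.1  0.6] open 0.378 q [-0.38 -0.19  2.19 -0.05  0.61  0.09]
```

Request:
apply_moves:
  series:
    - [-0.01,0.05,0.01,0.1,0.07,-0.2]
    - [-0.03,0.12,0.01,0.2,0.13,-0.4]
    - [-0.04,0.19,0.01,0.3,0.2,-0.6]
    - [-0.06,0.26,0.01,0.35,0.24,-0.8]
    - [-0.08,0.34,0.01,0.44,0.294,-0.99]
    - [-0.1,0.42,0.01,0.44,0.294,-0.99]
    - [-0.102,0.493,0.01,0.44,0.294,-0.99]
    - [-0.102,0.493,0.0,0.44,0.294,-0.99]
    - [-0.102,0.493,0.0,0.44,0.294,-0.99]
  jaw: 0.6

```text
time: 19.0
eef_pos: [0.4562, 0.2804, 0.2102]
tcp_rot: [0.984, 0.164, 0.037, 0.055]
contact_force: [1.0, 0.1, -0.1]
opening: 0.602
finger_force: 0.0
```

```bash
python3 plan2.py .4600 .280 .15
```

```text
t 19.0 pos [0.4562 0.2804 0.2102] shift [ 0.0048 -0.0005 -0.0753] turn [ 0.138  0.099 -0.361] F [ 1.   0.1 -0.1] open 0.602 q [ 0.42  0.    1.97 -0.14  1.12  1.71]
```

Request:
apply_moves:
  series:
    - [0.0048,0,-0.02,0.07,0.05,-0.18]
    - [0.0048,0,-0.05,0.138,0.099,-0.361]
    - [0.0048,0,-0.075,0.138,0.099,-0.361]
    - [0.0048,0,-0.075,0.138,0.099,-0.361]

```text
time: 19.5
eef_pos: [0.4602, 0.2783, 0.1499]
tcp_rot: [1.0, 0.021, -0.001, 0.001]
contact_force: [0.3, -0.0, -0.2]
opening: 0.596
finger_force: 0.0
```

```bash
python3 plan2.py .4600 .280 .088
```

```text
t 19.5 pos [0.4602 0.2783 0.1499] shift [-0.0002  0.0021 -0.0773] turn [ 0.001 -0.001  0.006] F [ 0.3 -0.  -0.2] open 0.596 q [ 0.36  0.09  2.   -0.    1.05  1.88]
```

Request:
apply_moves:
  series:
    - [0,0.002,-0.04,0,0,0]
    - [0,0.002,-0.077,0,0,0]
    - [0,0.002,-0.077,0,0,0]
    - [0,0.002,-0.077,0,0,0]

```text
time: 20.0
eef_pos: [0.4622, 0.2822, 0.092]
tcp_rot: [1.0, 0.022, 0.003, -0.001]
contact_force: [0.5, 0.3, -0.1]
opening: 0.601
finger_force: 0.0
```

Request:
apply_moves:
  series:
    - [0,0,0,0,0,0]
    - [0,0,0,0,0,0]
    - [0,0,0,0,0,0]
    - [0,0,0,0,0,0]
    - [0,0,0,0,0,0]
  jaw: 0

```text
time: 20.62
eef_pos: [0.462, 0.2823, 0.0918]
tcp_rot: [1.0, 0.023, 0.003, -0.0]
contact_force: [-1.2, -2.3, 5.7]
opening: 0.145
finger_force: 90.2
```

```bash
sed -i 's/B=np.array(.*0\]); A/B=np.array([.5538,-.1208,0]); A/' plan.py; python3 st.py; python3 plan.py middle .078 .06
```

```text
t 20.625 pos [0.462  0.2823 0.0918] yaw_y -87.37 z [ 0.005  0.001 -1.   ] q [ 0.36  0.18  2.02 -0.    0.94  1.89] F [-1.2 -2.3  5.7] open 0.145 ff 90.2
t 20.62 target [ 0.4977 -0.0943  0.1366] shift units [ 0.0447 -0.4708  0.0561] turn units [-0.587 -0.383  1.345] | u/.8 per 10mm [-0.0057  0.0027  0.0108] F [-1.2 -2.3  5.7] open 0.145
err in slot frame x,y,z mm [-189.7  325.3  117.7] q [ 0.36  0.18  2.02 -0.    0.94  1.89]
```

Request:
apply_moves:
  series:
    - [0,0,0.02,0,0,0]
    - [0,0,0.06,0,0,0]
    - [0,0,0.11,0,0,0]
    - [0,-0.02,0.16,0,0,0]
    - [0,-0.07,0.18,-0.06,-0.04,0.15]
    - [0,-0.13,0.18,-0.12,-0.08,0.3]
    - [0,-0.2,0.18,-0.2,-0.13,0.45]
    - [0,-0.27,0.18,-0.26,-0.17,0.6]
    - [0,-0.34,0.18,-0.33,-0.21,0.75]
    - [0.005,-0.4,0.18,-0.43,-0.28,0.98]
    - [0.005,-0.452,0.16,-0.43,-0.28,0.98]
    - [0.005,-0.452,0.145,-0.43,-0.28,0.98]
    - [0.005,-0.452,0.145,-0.43,-0.28,0.98]

```text
time: 22.25
eef_pos: [0.4632, -0.0786, 0.2038]
tcp_rot: [0.899, 0.393, 0.102, 0.163]
contact_force: [0.1, 0.7, -3.8]
opening: 0.144
finger_force: 88.8
```

```bash
python3 plan.py middle .0815 .06
```

```text
t 22.25 target [ 0.4961 -0.0936  0.1396] shift units [ 0.0411 -0.0187 -0.0802] turn units [-0.159 -0.11   0.369] | u/.8 per 10mm [-0.0057  0.0027  0.0108] F [ 0.1  0.7 -3.8] open 0.144
err in slot frame x,y,z mm [  0.8  -0.5 133.6] q [-0.34 -0.32  2.29 -0.14  0.8   0.49]
```

Request:
apply_moves:
  series:
    - [0,0,0,-0.08,-0.055,0.18]
    - [0.01,-0.005,-0.02,-0.159,-0.11,0.369]
    - [0.02,-0.01,-0.04,-0.159,-0.11,0.369]
    - [0.041,-0.0187,-0.08,-0.159,-0.11,0.369]
    - [0.041,-0.0187,-0.08,-0.159,-0.11,0.369]
    - [0.041,-0.0187,-0.08,-0.159,-0.11,0.369]

```text
time: 23.0
eef_pos: [0.4982, -0.0934, 0.1429]
tcp_rot: [0.814, 0.518, 0.141, 0.22]
contact_force: [-0.8, 0.2, -3.5]
opening: 0.141
finger_force: 89.1
```

```bash
python3 plan.py middle .0815 .03
```

```text
t 23.0 target [ 0.5097 -0.1     0.1137] shift units [ 0.0144 -0.0082 -0.0366] turn units [ 0.002  0.007 -0.005] | u/.8 per 10mm [-0.0057  0.0027  0.0108] F [-0.8  0.2 -3.5] open 0.141
err in slot frame x,y,z mm [ 3.2  1.  62. ] q [-0.37 -0.19  2.35 -0.07  0.46  0.12]
```

Request:
apply_moves:
  series:
    - [0.0144,-0.0082,-0.015,0,0.006,0]
    - [0.0144,-0.0082,-0.03,0,0.006,0]
    - [0.0144,-0.0082,-0.0366,0,0.006,0]
    - [0.0144,-0.0082,-0.0366,0,0.006,0]

```text
time: 23.5
eef_pos: [0.5086, -0.1005, 0.1125]
tcp_rot: [0.815, 0.518, 0.138, 0.219]
contact_force: [-0.8, -0.8, -4.7]
opening: 0.14
finger_force: 89.1
```

```bash
python3 plan.py middle .0815 .0
```

```text
t 23.5 target [ 0.5233 -0.1064  0.0877] shift units [ 0.0183 -0.0074 -0.031 ] turn units [ 0.001 -0.    -0.003] | u/.8 per 10mm [-0.0057  0.0027  0.0108] F [-0.8 -0.8 -4.7] open 0.14
err in slot frame x,y,z mm [-1.3 -0.9 29.3] q [-0.38 -0.1   2.33 -0.09  0.38  0.13]
```

Request:
apply_moves:
  series:
    - [0.005,-0.002,-0.006,0,0,0]
    - [0.009,-0.0035,-0.013,0,0,0]
    - [0.0125,-0.005,-0.02,0,0,0]
    - [0.0155,-0.0063,-0.026,0,0,0]
    - [0.0155,-0.0063,-0.026,0,0,0]

```text
time: 24.12
eef_pos: [0.5218, -0.1061, 0.0916]
tcp_rot: [0.815, 0.518, 0.139, 0.219]
contact_force: [0.2, 0.1, -4.2]
opening: 0.142
finger_force: 89.0
```

```bash
python3 plan.py middle .0815 .0
```

```text
t 24.12 target [ 0.5233 -0.1064  0.0877] shift units [ 0.0018 -0.0004 -0.005 ] turn units [ 0.002  0.    -0.002] | u/.8 per 10mm [-0.0057  0.0027  0.0108] F [ 0.2  0.1 -4.2] open 0.142
err in slot frame x,y,z mm [ 0.7 -0.3  4.2] q [-0.38 -0.02  2.31 -0.1   0.33  0.15]
```

Clean fit. Push to the floor.

Request:
apply_moves:
  series:
    - [0.0012,-0.0005,-0.003,0,0,0]
    - [0.0025,-0.001,-0.006,0,0,0]
    - [0.004,-0.0018,-0.0085,0,0,0]
    - [0.004,-0.0018,-0.0085,0,0,0]

```text
time: 24.62
eef_pos: [0.5249, -0.1076, 0.0887]
tcp_rot: [0.815, 0.518, 0.138, 0.22]
contact_force: [-29.9, 6.6, 30.4]
opening: 0.142
finger_force: 96.7
```

```bash
python3 plan.py middle .0815 .0
```

```text
t 24.62 target [ 0.5233 -0.1064  0.0877] shift units [-0.002   0.0016 -0.0013] turn units [ 0.004 -0.001 -0.003] | u/.8 per 10mm [-0.0057  0.0027  0.0108] F [-29.9   6.6  30.4] open 0.142
err in slot frame x,y,z mm [ 2.2 -0.5 -0.1] q [-0.38 -0.    2.3  -0.1   0.32  0.15]
```

Request:
apply_moves:
  series:
    - [-0.002,0.001,0.003,0,0,0]
    - [-0.002,0.001,0.003,0,0,0]

```text
time: 24.88
eef_pos: [0.5239, -0.1068, 0.0885]
tcp_rot: [0.815, 0.518, 0.139, 0.22]
contact_force: [-0.4, 0.4, -4.6]
opening: 0.144
finger_force: 90.0
```

Request:
apply_moves:
  series:
    - [0,0,0,0,0,0]
    - [0,0,0,0,0,0]
    - [0,0,0,0,0,0]
    - [-0.006,0.003,0.011,0,0,0]
    - [-0.017,0.008,0.033,0,0,0]
    - [-0.034,0.016,0.065,0,0,0]
    - [-0.04,0.02,0.12,0,0,0]
    - [-0.04,0.02,0.16,0,0,0]
    - [-0.04,0.02,0.16,0,0,0]
  jaw: 0.32

```text
time: 26.0
eef_pos: [0.4931, -0.0911, 0.2206]
tcp_rot: [0.814, 0.517, 0.141, 0.223]
contact_force: [0.8, 0.3, -0.6]
opening: 0.32
finger_force: 0.0
```

```bash
python3 plan2.py .4605 .2195 .2
```

```text
t 26.0 pos [ 0.4931 -0.0911  0.2206] shift [-0.0408  0.3882 -0.0257] turn [ 0.594  0.397 -1.347] F [ 0.8  0.3 -0.6] open 0.32 q [-0.37 -0.33  2.3  -0.06  0.64  0.11]
```

Request:
apply_moves:
  series:
    - [-0.01,0.05,0,0.1,0.07,-0.2]
    - [-0.02,0.11,0,0.2,0.13,-0.4]
    - [-0.03,0.17,0,0.3,0.2,-0.6]
    - [-0.04,0.24,0,0.35,0.24,-0.8]
    - [-0.041,0.31,0,0.44,0.294,-0.99]
    - [-0.041,0.388,0,0.44,0.294,-0.99]
    - [-0.041,0.388,-0.01,0.44,0.294,-0.99]
    - [-0.041,0.388,-0.01,0.44,0.294,-0.99]
  jaw: 0.55

```text
time: 27.0
eef_pos: [0.4572, 0.2195, 0.2055]
tcp_rot: [0.984, 0.164, 0.036, 0.057]
contact_force: [-1.4, -0.4, -1.0]
opening: 0.546
finger_force: 0.0
```

```bash
python3 plan2.py .4605 .2195 .15
```

```text
t 27.0 pos [0.4572 0.2195 0.2055] shift [ 0.0041  0.     -0.0693] turn [ 0.143  0.096 -0.359] F [-1.4 -0.4 -1. ] open 0.546 q [ 0.3  -0.06  2.05 -0.14  1.1   1.6 ]
```

Request:
apply_moves:
  series:
    - [0.004,0,-0.02,0.07,0.05,-0.18]
    - [0.004,0,-0.05,0.143,0.096,-0.359]
    - [0.004,0,-0.069,0.143,0.096,-0.359]
    - [0.004,0,-0.069,0.143,0.096,-0.359]

```text
time: 27.5
eef_pos: [0.4607, 0.2186, 0.1509]
tcp_rot: [1.0, 0.023, 0.001, 0.001]
contact_force: [-0.8, -0.3, -0.0]
opening: 0.547
finger_force: 0.0
```

```bash
python3 plan2.py .4605 .2195 .0885
```

```text
t 27.5 pos [0.4607 0.2186 0.1509] shift [-0.0002  0.0011 -0.078 ] turn [0.002 0.002 0.002] F [-0.8 -0.3 -0. ] open 0.547 q [ 0.24  0.03  2.06 -0.    1.05  1.77]
```

Request:
apply_moves:
  series:
    - [0,0.001,-0.04,0,0,0]
    - [0,0.001,-0.078,0,0,0]
    - [0,0.001,-0.078,0,0,0]
    - [0,0.001,-0.078,0,0,0]

```text
time: 28.0
eef_pos: [0.4627, 0.2209, 0.0918]
tcp_rot: [1.0, 0.023, 0.004, -0.0]
contact_force: [0.2, 0.1, 0.7]
opening: 0.547
finger_force: 0.0
```

Request:
apply_moves:
  series:
    - [0,0,0,0,0,0]
    - [0,0,0,0,0,0]
    - [0,0,0,0,0,0]
    - [0,0,0,0,0,0]
    - [0,0,0,0,0,0]
  jaw: 0

```text
time: 28.62
eef_pos: [0.4627, 0.2208, 0.0916]
tcp_rot: [1.0, 0.023, 0.003, -0.0]
contact_force: [-1.7, -0.8, 6.3]
opening: 0.072
finger_force: 89.3
```

```bash
python3 st.py; python3 plan.py thin .08 .06
```

```text
t 28.625 pos [0.4627 0.2208 0.0916] yaw_y -87.38 z [ 0.006  0.001 -1.   ] q [ 0.25  0.12  2.09 -0.    0.93  1.77] F [-1.7 -0.8  6.3] open 0.072 ff 89.3
t 28.62 target [ 0.4426 -0.0683  0.1383] shift units [-0.0251 -0.3614  0.0584] turn units [-0.587 -0.381  1.345] | u/.8 per 10mm [-0.0057  0.0027  0.0108] F [-1.7 -0.8  6.3] open 0.072
err in slot frame x,y,z mm [-114.5  270.1   72.1] q [ 0.25  0.12  2.09 -0.    0.93  1.77]
```

Request:
apply_moves:
  series:
    - [0,0,0.02,0,0,0]
    - [0,0,0.06,0,0,0]
    - [0,0,0.11,0,0,0]
    - [0,-0.02,0.16,0,0,0]
    - [0,-0.06,0.18,-0.06,-0.04,0.15]
    - [0,-0.11,0.18,-0.12,-0.08,0.3]
    - [0,-0.16,0.18,-0.2,-0.13,0.45]
    - [0,-0.22,0.18,-0.26,-0.17,0.6]
    - [-0.005,-0.28,0.18,-0.33,-0.21,0.75]
    - [-0.01,-0.33,0.18,-0.43,-0.28,0.98]
    - [-0.014,-0.367,0.17,-0.43,-0.28,0.98]
    - [-0.014,-0.367,0.16,-0.43,-0.28,0.98]
    - [-0.014,-0.367,0.16,-0.43,-0.28,0.98]

```text
time: 30.25
eef_pos: [0.4498, -0.0724, 0.217]
tcp_rot: [0.899, 0.394, 0.104, 0.164]
contact_force: [-0.4, 0.1, -2.4]
opening: 0.074
finger_force: 88.3
```

```bash
python3 plan.py thin .0815 .04
```

```text
t 30.25 target [ 0.4509 -0.0722  0.1223] shift units [ 0.0015  0.0002 -0.1184] turn units [-0.158 -0.105  0.367] | u/.8 per 10mm [-0.0057  0.0027  0.0108] F [-0.4  0.1 -2.4] open 0.074
err in slot frame x,y,z mm [ 46.5  -0.6 122.5] q [-0.33 -0.38  2.31 -0.13  0.83  0.48]
```

Request:
apply_moves:
  series:
    - [0,0,0,-0.08,-0.05,0.18]
    - [0,0,-0.02,-0.158,-0.105,0.367]
    - [0,0,-0.06,-0.158,-0.105,0.367]
    - [0,0,-0.09,-0.158,-0.105,0.367]
    - [0,0,-0.09,-0.158,-0.105,0.367]
    - [0,0,-0.09,-0.158,-0.105,0.367]

```text
time: 31.0
eef_pos: [0.4515, -0.0726, 0.1475]
tcp_rot: [0.815, 0.518, 0.14, 0.22]
contact_force: [-0.5, -0.4, -0.8]
opening: 0.069
finger_force: 88.3
```

```bash
python3 plan.py thin .0815 .035
```

```text
t 31.0 target [ 0.4532 -0.0733  0.118 ] shift units [ 0.0021 -0.0009 -0.0369] turn units [ 0.001  0.006 -0.003] | u/.8 per 10mm [-0.0057  0.0027  0.0108] F [-0.5 -0.4 -0.8] open 0.069
err in slot frame x,y,z mm [13.2 -0.1 61.5] q [-0.36 -0.34  2.45 -0.08  0.51  0.13]
```

Request:
apply_moves:
  series:
    - [0.002,-0.001,-0.012,0,0.005,0]
    - [0.002,-0.001,-0.025,0,0.005,0]
    - [0.002,-0.001,-0.037,0,0.005,0]
    - [0.002,-0.001,-0.037,0,0.005,0]

```text
time: 31.5
eef_pos: [0.4516, -0.0736, 0.1153]
tcp_rot: [0.816, 0.518, 0.137, 0.218]
contact_force: [0.1, 0.9, -1.8]
opening: 0.073
finger_force: 88.3
```

```bash
python3 plan.py thin .0815 .0
```

```text
t 31.5 target [ 0.469  -0.0808  0.0877] shift units [ 0.0218 -0.0089 -0.0346] turn units [-0.    -0.004 -0.001] | u/.8 per 10mm [-0.0057  0.0027  0.0108] F [ 0.1  0.9 -1.8] open 0.073
err in slot frame x,y,z mm [-2.5 -1.  33.4] q [-0.36 -0.27  2.47 -0.09  0.43  0.15]
```

Request:
apply_moves:
  series:
    - [0.004,-0.0017,-0.001,0,0,0]
    - [0.008,-0.0033,-0.007,0,0,0]
    - [0.0115,-0.0048,-0.014,0,0,0]
    - [0.015,-0.0062,-0.021,0,0,0]
    - [0.018,-0.0075,-0.027,0,0,0]
    - [0.018,-0.0075,-0.027,0,0,0]

```text
time: 32.25
eef_pos: [0.4664, -0.0798, 0.0943]
tcp_rot: [0.816, 0.518, 0.138, 0.218]
contact_force: [-0.1, 0.5, -1.9]
opening: 0.071
finger_force: 88.3
```

```bash
python3 plan.py thin .0815 .0
```

```text
t 32.25 target [ 0.469  -0.0808  0.0877] shift units [ 0.0032 -0.0012 -0.0083] turn units [ 0.    -0.003 -0.001] | u/.8 per 10mm [-0.0057  0.0027  0.0108] F [-0.1  0.5 -1.9] open 0.071
err in slot frame x,y,z mm [ 0.9 -0.2  7.2] q [-0.37 -0.17  2.44 -0.11  0.36  0.17]
```

Request:
apply_moves:
  series:
    - [0.0015,-0.0007,-0.004,0,0,0]
    - [0.003,-0.0013,-0.008,0,0,0]
    - [0.0045,-0.002,-0.0115,0,0,0]
    - [0.0045,-0.002,-0.0115,0,0,0]

```text
time: 32.75
eef_pos: [0.4701, -0.0818, 0.0885]
tcp_rot: [0.816, 0.518, 0.137, 0.218]
contact_force: [-31.4, 4.2, 34.1]
opening: 0.074
finger_force: 95.6
```

```bash
python3 plan.py thin .0815 .0
```

```text
t 32.75 target [ 0.469  -0.0808  0.0877] shift units [-0.0014  0.0013 -0.001 ] turn units [ 0.002 -0.005 -0.001] | u/.8 per 10mm [-0.0057  0.0027  0.0108] F [-31.4   4.2  34.1] open 0.074
err in slot frame x,y,z mm [ 1.7 -0.5 -0. ] q [-0.37 -0.15  2.43 -0.12  0.34  0.18]
```

Request:
apply_moves:
  series:
    - [-0.002,0.001,0.003,0,0,0]
    - [-0.002,0.001,0.003,0,0,0]

```text
time: 33.0
eef_pos: [0.4687, -0.0806, 0.0884]
tcp_rot: [0.816, 0.518, 0.138, 0.219]
contact_force: [0.6, 1.0, -2.4]
opening: 0.072
finger_force: 88.4
```

Request:
apply_moves:
  series:
    - [0,0,0,0,0,0]
    - [0,0,0,0,0,0]
    - [0,0,0,0,0,0]
    - [-0.006,0.003,0.011,0,0,0]
    - [-0.016,0.008,0.032,0,0,0]
    - [-0.018,0.009,0.06,0,0,0]
    - [-0.018,0.009,0.12,0,0,0]
    - [-0.018,0.009,0.18,0,0,0]
    - [0,0.07,0.2,0.1,0.07,-0.2]
    - [0,0.14,0.2,0.2,0.14,-0.4]
    - [0,0.21,0.2,0.3,0.2,-0.6]
    - [0,0.28,0.2,0.4,0.27,-0.8]
    - [0,0.35,0.2,0.44,0.29,-0.98]
    - [0,0.42,0.2,0.44,0.29,-0.98]
    - [0,0.42,0.2,0.44,0.29,-0.98]
  jaw: 0.26

```text
time: 34.88
eef_pos: [0.4681, 0.2588, 0.2487]
tcp_rot: [0.983, 0.168, 0.041, 0.055]
contact_force: [-0.3, -0.2, -0.3]
opening: 0.262
finger_force: 0.0
```

```bash
python3 st.py
python3 - <<'E'
from plan import *
I={n:ctrl.read_camera(n)[:,:,::-1] for n in("scene","top")}
# expected plate top edges if home, drawn as dots
P=[B+RB.apply([XM[k]+.019,j*.055,.05-.0329])+u*.085 for k in XM for j in(-1,1)]
out=[]
for n,(r0,r1,c0,c1) in {"scene":(220,370,320,520),"top":(190,310,320,480)}.items():
    k=4 if n=="scene" else 5; a=cv2.resize(I[n][r0:r1,c0:c1],None,fx=k,fy=k,interpolation=3)
    for p in proj(np.array(P),n): cv2.circle(a,tuple(np.round((p-[c0,r0]+.5)*k).astype(int)),3,(0,255,0),1)
    out.append(cv2.resize(a,(400,400 if n=="scene" else 400))) if 0 else cv2.imwrite(f"pics/f_{n}.png",a)
E
```

```text
t 34.875 pos [0.4681 0.2588 0.2487] yaw_y -70.77 z [ 0.099 -0.095 -0.991] q [ 0.37 -0.04  1.94 -0.13  1.18  1.65] F [-0.3 -0.2 -0.3] open 0.262 ff 0.0
```

View pics/f_scene.png

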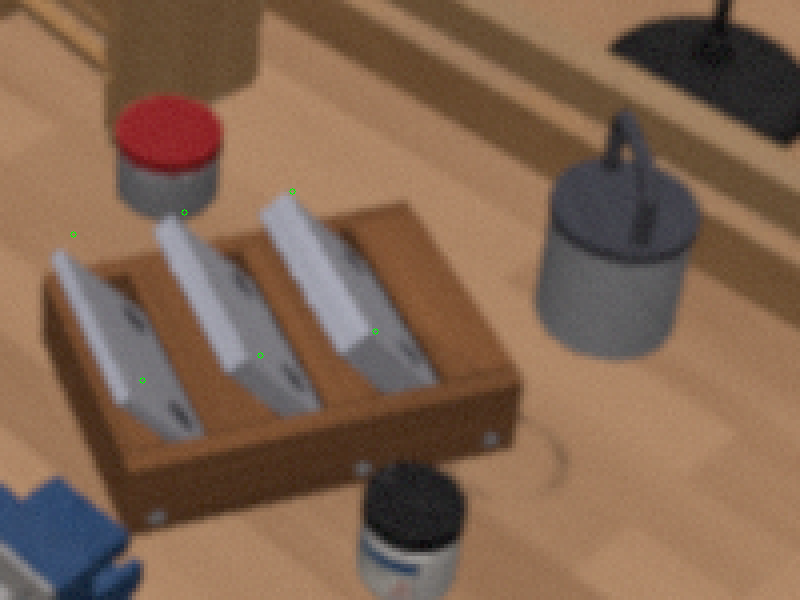

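Run:
```python
from plan import *
M=dict(thin=((58,255),(123,401)),middle=((169,222),(242,364)),thick=((277,203),(361,343)))
for k,(f,nr) in M.items():
    px=[np.array(p)/4+[320,220]-.5 for p in(f,nr)]
    c0=np.array([XM[k]+.019,0,.05-.0329])
    def res(v):  # lean extra a, axial raise e, shift along y
        a,e,y=v; d=np.array([-np.sin(np.pi/6+a),0,np.cos(np.pi/6+a)])
        return np.concatenate([proj(B+RB.apply(c0+[0,y+j*.055,0]+d*(.085+e)),"scene")[0]-p for j,p in((1,px[0]),(-1,px[1]))])
    from scipy.optimize import least_squares
    r=least_squares(res,[0,0,0],x_scale=[.1,.01,.01]); print(k,"lean",r.x[0].round(3),"raise mm",(r.x[1]*1e3).round(1),"y mm",(r.x[2]*1e3).round(1),"resid",r.fun.round(1))
s=ctrl.boxes_of("canister","scene")[0]; print(s)
```

```text
thin lean 0.243 raise mm -17.5 y mm 13.0 resid [-0.2  0.1  0.2 -0.1]
middle lean 0.161 raise mm -13.5 y mm 14.1 resid [-0.1  0.   0.1 -0. ]
thick lean 0.111 raise mm 0.0 y mm -1.4 resid [ 0.2 -0.1 -0.2  0.1]
{'xy': [0.7383, 0.5954], 'p': 0.82}
```

View pics/f_top.png

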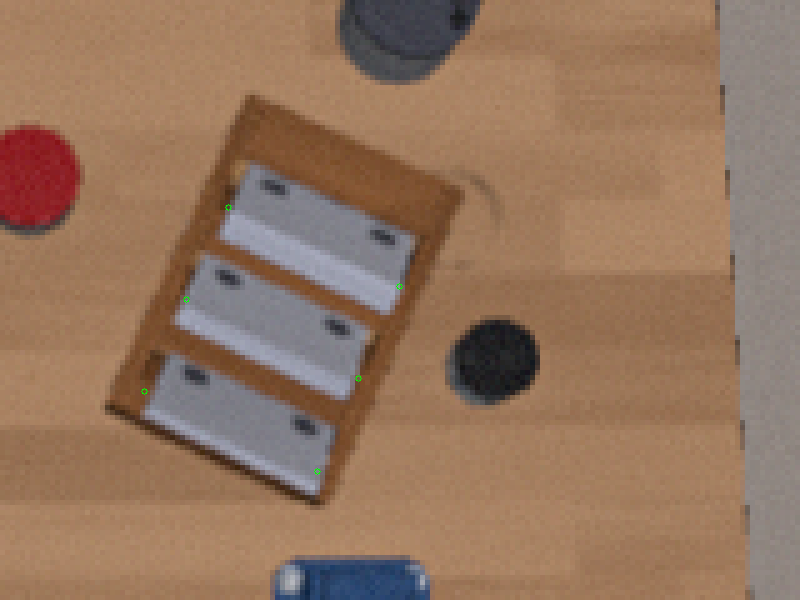

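Run:
```python
from plan import *
from scipy.optimize import least_squares
M=dict(thin=((58,255),(123,401),(147,413),(322,490)),middle=((169,222),(242,364),(180,315),(354,389)),thick=((277,203),(361,343),(224,227),(396,302)))
for k,m in M.items():
    px=[np.array(p)/4+[320,220]-.5 for p in m[:2]]+[np.array(p)/5+[320,190]-.5 for p in m[2:]]
    c0=np.array([XM[k]+.019,0,.05-.0329])
    def res(v):
        a,e,y=v; d=np.array([-np.sin(np.pi/6+a),0,np.cos(np.pi/6+a)])
        return np.concatenate([proj(B+RB.apply(c0+[0,y+j*.055,0]+d*(.085+e)),n)[0]-p for j,p,n in zip((1,-1,1,-1),px,("scene","scene","top","top"))])
    r=least_squares(res,[0,0,0],x_scale=[.1,.01,.01]); print(k,"lean",r.x[0].round(3),"raise mm",(r.x[1]*1e3).round(1),"y mm",(r.x[2]*1e3).round(1),"resid",r.fun.round(1))
```

```text
thin lean 0.132 raise mm 1.9 y mm -7.1 resid [-0.  -0.4  0.7  0.3 -0.1  0.1 -0.6  0.7]
middle lean 0.106 raise mm 1.6 y mm -0.6 resid [-0.2 -0.3  0.4  0.3  0.1 -0.4 -0.4  0.6]
thick lean 0.111 raise mm 1.9 y mm -2.8 resid [ 0.  -0.1 -0.4  0.2  0.3 -0.6  0.   0.1]
```

```bash
python3 -c "
from plant import ctrl
print(ctrl.sign_off())"
```

```text
the job is handed in; nothing more can be done
None
```

The job is handed in: the canister stands upright on the bench beyond the block. All three plates were pushed to the floor of their own slots and measured inside the limits, within about 2 mm of the floor and leaning 0.11–0.13 rad. I saw no pot disturbed, but no verdict came back after the hand-in.

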